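Heat off, then show the finished module to the magnifier

ROBOT

A 6-joint arm with a two-finger parallel gripper is mounted at the origin on the work surface. World frame = base frame: x ahead of the robot, y to its left, z up, the work surface at z = 0. Lengths are in m, angles in degrees, forces in N, time in s.
With the tool pointing down it reaches from about 0.325 to 0.775 m from the base axis. Payload 5.5 kg.
Tool frame: the origin (TCP) lies at the centre of the arm's flange, where the gripper is bolted on; the fingertips stand 182 mm ahead of it and the grasp point (between the pads) lies 163 mm ahead of it; z points along the fingers, y is the line along which they close (so a half turn about z gives the same grasp; the last joint's range is limited). The gripper opens to 88 mm and grips with 3 to 60 N. Pads are 20 mm wide; open, the fingers measure 115 mm over their backs; the gripper's body (75 mm by 178 mm) begins 61 mm behind the grasp point.
Start: joints at [68.658, 5.22, 70.514, -0, 104.267, -3.249], TCP at [0.186, 0.57, 0.405] pointing down, gripper open.
Joint ranges: [-164.24, 164.24], [-49.07, 125.15], [9.68, 141.18], [-86.29, 266.29], [3.28, 154.24], [-151.56, 151.56]. Speed limits (degrees/s): [147.25, 147.25, 172.46, 180, 180, 180].

INTERFACE

Orientations are given as [roll, pitch, yaw] about the fixed x, y, z axes, in that order (R = Rz(yaw) Ry(pitch) Rx(roll)).
In Python, from station import r gives the robot as it stands. The module is installed in compiled form; this text tells all that it offers. Calls block until the motion is done:
- r.reach(position, orientation): joint-space move of the TCP to a pose.
- r.servo_line(position, rotation=None, speed=0.15): straight line of the TCP; rotation=None keeps the orientation; speed is the mean speed in m/s.
- r.move_joints(angles): joint-space move.
- r.let_go() and r.grab(squeeze=None): open the fingers fully, or close them until they stop; squeeze is the grip in N (None keeps the last).
- r.wait(seconds).
- r.inverse_kinematics(position, orientation): joint angles nearest the present ones, or None.
- r.sense(): the state.
- r.snapshot(name): name is "side" or "top"; returns a dict with "frame" (420x560x3 uint8, red, green, blue), "fx", "fy", "cx", "cy" (pixels), "R" (3x3) and "t" (3): a world point X has camera coordinates R X + t. Camera axes: x right, y down, z forward; pixel columns grow to the right and rows downward; lengths in m; the calibration is good to about 2 mm. A picture is of the moment at which its call begins. There is no depth.
A pose or a line that the arm cannot do raises r.IKError and nothing moves.
- r.hand_in(): hands the job in; it is judged then, once.
The state is a dict: "clock": time; "joints": joint angles; "joint_vel": joint speeds; "joint_torque": joint torques, N m; "tcp_pos": TCP position; "orientation": TCP orientation; "contact_force": force on the tool from outside, world axes, zero at the start; "torque": the same for the moment, N m; "opening": finger opening in m; "gripper_force": force on a finger pad.
Only numpy, scipy, OpenCV 4.12 (cv2) and the standard library are available. Lean on these libraries where they do the work, as an engineer would, in place of code of your own. Each camera call takes 0.05 s, during which the arm holds its last target. There are 200 camera calls.

TASK

Soldering is finished: first turn the soldering station's temperature knob fully anticlockwise to its stop, then take the module with the finned heat sink out of the slotted jig and hold it up at the bench magnifier, on the robot's side of the glass: solder side squarely facing the lens, right way up (tilted only as the lens is), with the middle of its lower row of solder joints on the lens axis 80 mm from the glass. Finish while still holding it there, steady, in the gripper: do not put it down or let go. Leave the other module in its slot and the solder spools and tin where they stand, and let nothing touch the magnifier.

Things in the scene. Friction and masses are not known exactly. Their poses are not given: they have to be found in the camera images.
- heat (a joint): the temperature knob of the soldering station (rad). 0 = its anticlockwise stop (off); the value grows as the knob turns clockwise seen from above, up to 4.6. It starts between 0.6 and 1.4. Vertical axis, light drag (0.04 N m), stays where it is left; hard stop at 0, where the bar points straight at the station's front (display) face, its white tick towards the front.
- heat_grip (a point): point on the knob's axis to grip it at; z up, turns with the knob. Black knob, 44 mm across, with a grip bar 14 mm wide (y) and 42 mm long (x): fingers close along y. Bar top 7 mm above this point, round skirt 23 mm below. It stands on the soldering station, a grey box 130 (x) by 170 (y) by 85 mm high, 25 mm off the middle of its top towards the robot.
- module: the module to show: green circuit board 80 mm wide (y), 70 tall (z), 2.4 thick (x). On its component side (-x) an aluminium heat sink with 8 upright fins: 50 mm wide, z = 14 to 64 mm, reaching to x = -17.2 mm. +x is the flat solder side with bright joints. Origin: middle of the board's lower edge, mid-thickness. 80 to 170 g. Starts upright in one of the jig's two slots.
- joints (a point): point on the module's solder side, middle of the lower row of 9 solder joints, 24 mm above the board's lower edge; axes as module.
- grip (a point): good place to grip the module: middle of its 18.4 mm thickness (fin ends to solder side), at half its width, 52 mm above the board's lower edge; axes as module, fingers close along its x.
- other: the other module, to be left alone: the same green board and frame, but with a black block (same 16 mm depth) and three round capacitors instead of the finned heat sink. It stands parallel in the other slot, 80 mm away, solder side facing the same way.
- jig: black slotted jig, fixed, 190 (x) by 110 (y) by 30 mm high; origin: middle of its underside. Two slots along y at x = -40 and +40 mm, 4 mm wide, 15 deep. Each board stands with its lower 14 mm in a slot (lower edge 16 mm above the table), heat sink resting on the jig's top, and lifts straight up. Which module is in which slot varies.
- magnifier: bench magnifier, fixed: round black foot of 110 mm diameter (origin: middle of its underside), steel post and fork straight above it, round lens of 98 mm outer diameter in a steel ring, its centre 240 mm above the table. The lens is tilted 0.12 to 0.45 rad so that its robot side looks somewhat downward.
- lens_centre (a point): centre of the magnifier's lens. x is the lens axis, pointing away from the robot and somewhat up; y is level; z lies in the glass, pointing mostly up.
- view_point (a point): the point in the air where the solder joints are to be shown: on the lens axis, 80 mm from the glass on the robot's side; axes as lens_centre. Presented properly, the module's x, y and z axes point along these.
- spool_tall: standing solder spool with white flanges, 56 mm diameter, 75 mm high, loose; origin at the middle of its underside. Bystander.
- spool_flat: solder spool with white flanges, 64 mm diameter, 35 mm high, loose; origin at the middle of its underside. Bystander.
- tin: open aluminium tin with brass wool, 68 mm diameter, 35 mm high, loose; origin at the middle of its underside. Bystander.
There are look-alikes about, which are no part of the job. What is shaped like the module but blue is not meant. Leave any blue look-alike of the part that bears heat alone.

How it is judged:
By the outcome, as a careful person would: the job done as asked, in the order asked, and still so for the second after the job is handed in, while the arm keeps its last pose, push and grip.
It also fails if it takes over 50 s, if anything falls off the work surface, if the arm or the gripper's body presses on something with over 40 N, if the wrist force passes 120 N, or if a joint passes its speed limit or range.

## Working session

There is one attempt and no reset: what is moved stays moved. The work goes in short steps, each a Python script; the robot and the scene stay as the last script left them, time stands still between calls to the robot, and variables do not carry over. Pictures are saved under pics/ and viewed, at most 10 in all, crops included, and the job is handed in when it is done.

```bash
mkdir -p pics; python3 - <<'E'
from station import r
import cv2,numpy as np,pickle
np.set_printoptions(precision=4,suppress=True)
d={}
for n in("side","top"):
    s=r.snapshot(n);d[n]=s;cv2.imwrite(f"pics/{n}0.png",cv2.resize(s["frame"][:,:,::-1],(800,600),interpolation=cv2.INTER_CUBIC))
    R=np.array(s["R"]);print(n,s["fx"],s["fy"],s["cx"],s["cy"],R,s["t"],-R.T@s["t"])
pickle.dump(d,open("s0.pkl","wb"));print(r.sense())
E
```

```text
side 382.2321052228848 382.2321052228848 277.50037079030506 209.46238637524638 [[ 0.9994 -0.0266  0.0204]
 [-0.0003 -0.6154 -0.7882]
 [ 0.0336  0.7877 -0.6151]] [-0.4814  0.1412  0.8774] [ 0.4517 -0.6171  0.6609]
top 470.46939136056653 470.46939136056653 272.771931936214 209.35002527987416 [[ 0.0128 -0.9999 -0.0027]
 [-0.9918 -0.0124 -0.1274]
 [ 0.1273  0.0043 -0.9919]] [-0.0014  0.5349  1.3606] [ 0.3574 -0.0007  1.4176]
{'clock': 0.1, 'joints': array([ 68.6568,   5.2587,  70.5727,   0.0004, 104.2652,  -3.2485]), 'joint_vel': array([-0.0612, -0.0919, -0.1419,  0.0464, -0.0504,  0.0353]), 'joint_torque': array([  0.0016, -44.7861, -40.7567,   0.07  ,   0.0286,  -0.0002]), 'tcp_pos': array([0.1864, 0.5704, 0.4036]), 'orientation': array([-179.9036,   -0.0059,  161.9054]), 'contact_force': array([-0.155 , -0.5074, -0.354 ]), 'torque': array([-0.0003,  0.0044,  0.0678]), 'gripper_force': 0.0, 'opening': 0.08762194348180946}
```

View pics/side0.png

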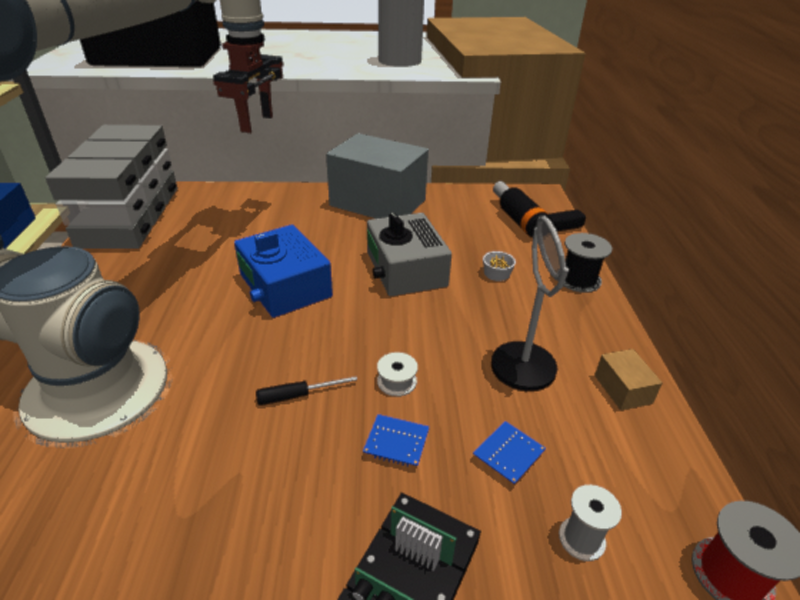

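View pics/top0.png

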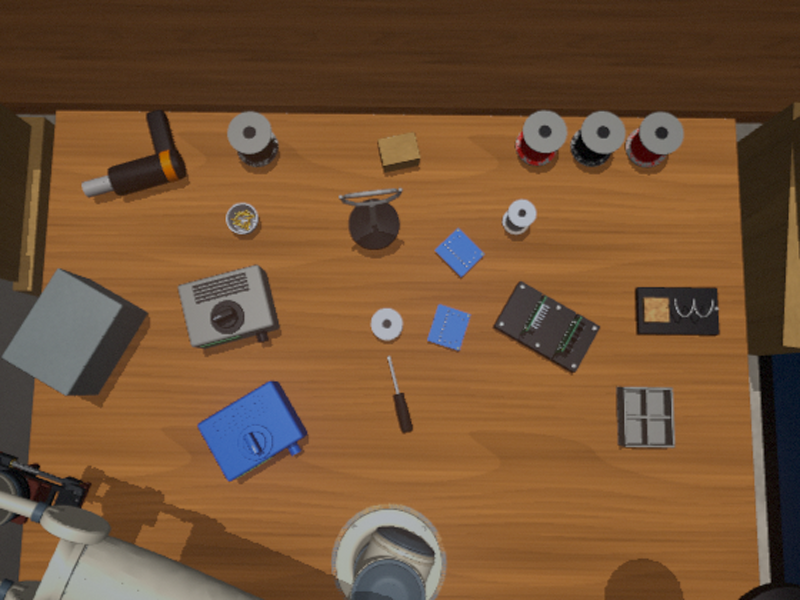

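Side view (800x600): the knob candidates are the black knob on the grey station (397,232) and the one on the blue look-alike (267,245). The module candidates are the finned module in the jig (418,540), the other module with capacitors (370,595) and flat blue boards at (397,440) and (510,453). I choose the grey station and the finned green module, and check both in crops.

```bash
cat > h.py <<'E'
import cv2,numpy as np,pickle
np.set_printoptions(precision=4,suppress=True)
def tiles(d,specs,out):
    ims=[]
    for n,u,v,w in specs:   # centre u,v, width w native -> 400x300
        h=int(w*.75);u0=int(u-w/2);v0=int(v-h/2);k=400/w
        c=cv2.copyMakeBorder(d[n]["frame"],100,100,100,100,cv2.BORDER_CONSTANT)[v0+100:v0+h+100,u0+100:u0+w+100,::-1]
        c=cv2.resize(c,(400,300),interpolation=cv2.INTER_CUBIC)
        for g in range(0,700,10):
            x=int((g+.5-u0)*k);y=int((g+.5-v0)*300/h)
            if 0<=x<400: cv2.line(c,(x,0),(x,6),(0,255,255),1);cv2.putText(c,str(g),(x,16),0,.35,(0,255,255),1)
            if 0<=y<300: cv2.line(c,(0,y),(6,y),(0,255,255),1);cv2.putText(c,str(g),(8,y+4),0,.35,(0,255,255),1)
        ims.append(c)
    cv2.imwrite(out,np.vstack([np.hstack(ims[:2]),np.hstack(ims[2:])]))
def ray(s,u,v):
    R=np.array(s["R"]);d=R.T@[(u-s["cx"])/s["fx"],(v-s["cy"])/s["fy"],1];return -R.T@s["t"],d
def atz(s,u,v,z):
    o,d=ray(s,u,v);return o+d*(z-o[2])/d[2]
def proj(s,X):
    p=np.atleast_2d(X)@np.array(s["R"]).T+s["t"];return np.c_[p[:,0]/p[:,2]*s["fx"]+s["cx"],p[:,1]/p[:,2]*s["fy"]+s["cy"]]
E
python3 - <<'E'
from h import *
d=pickle.load(open("s0.pkl","rb"))
tiles(d,[("top",160,215,80),("top",384,228,80),("side",284,170,70),("side",298,382,100)],"pics/c1.png")
tiles(d,[("top",260,148,60),("side",380,205,140),("side",385,180,50),("side",405,355,140)],"pics/c2.png")
E
```

```text
(no output)
```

View pics/c1.png

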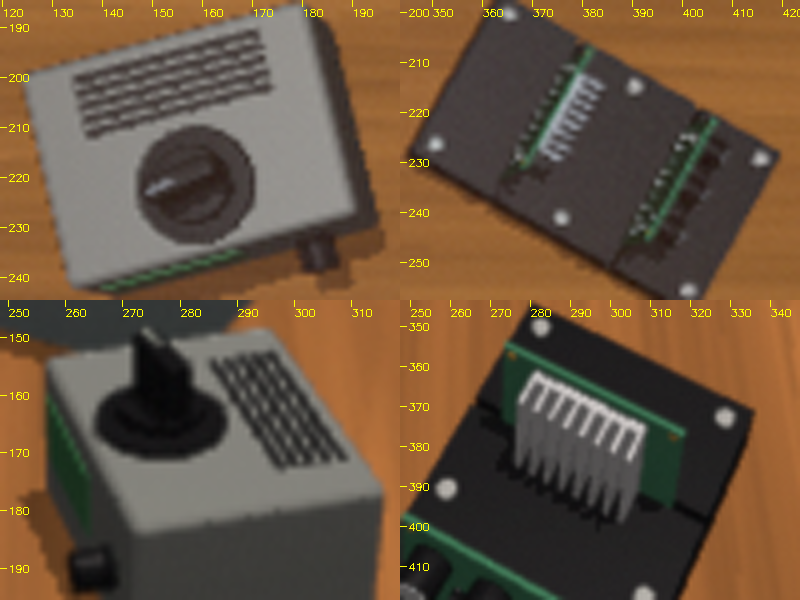

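View pics/c2.png

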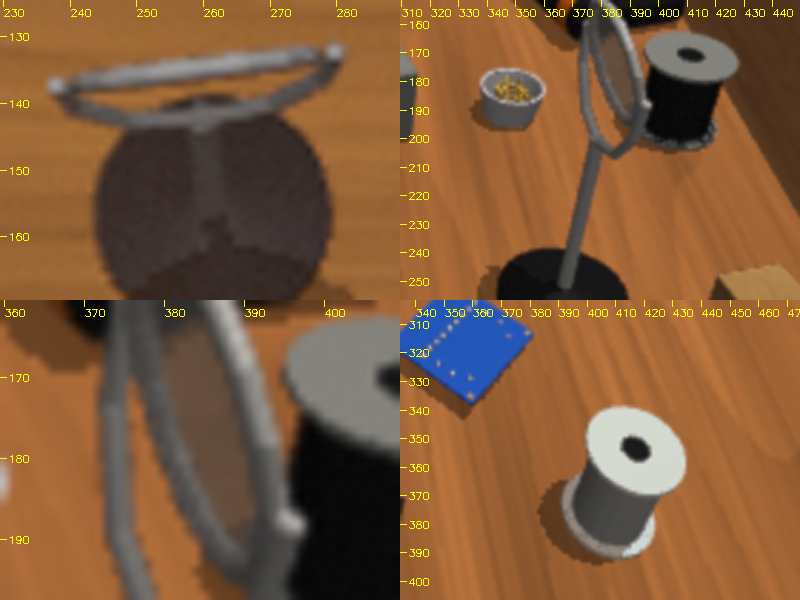

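The crops confirm the choice. The grey station's display faces the robot, with the knob at top native (159,222) and its white tick pointing left (149,222). The finned green module is in the left slot (top native 375,219), its solder side facing image-left. The magnifier pins are at about top native (238.5,138) and (280,132.5).

```bash
cat > fit.py <<'E'
from h import *
from scipy.optimize import least_squares
d=pickle.load(open("s0.pkl","rb"));T=d["top"];S=d["side"]
def tri(pt,ps):
    a,da=ray(T,*pt);b,db=ray(S,*ps);k=np.linalg.lstsq(np.c_[da,-db],b-a,rcond=None)[0]
    p,q=a+k[0]*da,b+k[1]*db;return (p+q)/2,np.linalg.norm(p-q)
def se2(p,L): c,s=np.cos(p[2]),np.sin(p[2]);L=np.atleast_2d(L);return np.c_[p[0]+c*L[:,0]-s*L[:,1],p[1]+s*L[:,0]+c*L[:,1],L[:,2]]
def tl(u0,v0,k,P): return np.array(P,float)/k+[u0-.5,v0-.5]
# station frame: x to the back (away from robot)
stL=[[.065,.085,.085],[.065,-.085,.085],[-.065,-.085,.085],[-.065,.085,.085]]
st=None
cT=tl(120,185,5,[[25,85],[293,5],[355,210],[75,290]]);cS=tl(249,144,400/70,[[48,62],[265,30],[382,192],[135,232]])
E
cat > m.py <<'E'
from fit import *
# station extents in its own x (depth, display at -x) and y; try both assignments
for a,b in((.065,.085),(.085,.065)):
    L=[[a,b,.085],[a,-b,.085],[-a,-b,.085],[-a,b,.085]]
    f=lambda p:(proj(T,se2(p,L))-cT).ravel()
    s=least_squares(f,[.5,.25,.2]);print("station",a,s.x,s.cost,s.fun.round(1))
print("sideproj",proj(S,se2(s.x,L)))
print("knob skirt c top", atz(T,158.7,221.5,.095), "tick",atz(T,148.5,222.5,.115),"bar end2",atz(T,164.5,218.5,.115))
sc=np.array([[365.6,200.6],[351,227],[391,215.4],[376.4,241.6],[416,229.6],[401.6,256]])-.5
W=np.array([atz(T,*q,.03) for q in sc]);c=W.mean(0);ax=(W[4]+W[5]-W[0]-W[1]);ax/=np.linalg.norm(ax)
print("jig",c,"long ax yaw",np.degrees(np.arctan2(ax[1],ax[0])), "short",W[0]-W[1])
for pt,ps in(((381.5,206.5),(273.7,355.7)),((367.9,230.5),(318.7,377.5))): print("board end",tri(pt,ps),atz(T,*pt,.086))
print("foot",atz(T,261.8,156.8,.01),atz(S,367.5,256.2,.01))
for q in((238.5,138),(280.2,132.5)): print("pin",atz(T,*q,.24))
for n,px in(("spool_tall",(519,210)),("spool_flat",(387,323)),("tin",(242,218))): print(n,atz(T,px[0]*.7,px[1]*.7,.05))
E
python3 m.py
```

```text
station 0.065 [0.5114 0.3356 0.3027] 7.519553229314599 [-2.  -0.8  1.6 -1.6  1.2  0.6 -0.7  1.7]
station 0.085 [0.5118 0.3359 0.3105] 193.89638791228626 [ 2.7 -9.3 -7.3 -6.4 -3.7  8.9  8.1  6.4]
sideproj [[303.9892 148.8886]
 [321.5307 170.4129]
 [264.3023 180.479 ]
 [250.9054 157.2179]]
knob skirt c top [0.4885 0.3271 0.095 ] tick [0.4833 0.3505 0.115 ] bar end2 [0.4951 0.3064 0.115 ]
jig [ 0.4846 -0.3214  0.03  ] long ax yaw -119.66943789287933 short [ 0.0795 -0.0441  0.    ]
board end (array([ 0.4988, -0.2964,  0.1399]), np.float64(0.06828526762347441)) [ 0.5403 -0.305   0.086 ]
board end (array([ 0.5098, -0.2794,  0.0328]), np.float64(0.06816596964649661)) [ 0.4712 -0.2653  0.086 ]
foot [0.6998 0.0412 0.01  ] [0.6993 0.0334 0.01  ]
pin [0.6926 0.0951 0.24  ]
pin [ 0.7084 -0.0121  0.24  ]
spool_tall [ 0.7236 -0.262   0.05  ]
spool_flat [0.4836 0.0102 0.05  ]
tin [0.6995 0.3154 0.05  ]
```

```bash
cat > ov.py <<'E'
from fit import *
def crop(s,u0,v0,w,h,k,curves):
    c=cv2.resize(s["frame"][v0:v0+h,u0:u0+w,::-1],None,fx=k,fy=k,interpolation=cv2.INTER_CUBIC)
    for X,col in curves:
        p=((proj(s,X)+.5-[u0,v0])*k*8).round().astype(np.int32);cv2.polylines(c,[p],True,col,1,cv2.LINE_AA,3)
    return c
th=np.linspace(0,2*np.pi,80)
def lens(c,yaw,t,r,dx=0):
    x=np.array([np.cos(t)*np.cos(yaw),np.cos(t)*np.sin(yaw),np.sin(t)]);y=np.array([-np.sin(yaw),np.cos(yaw),0]);z=np.cross(x,y)
    return np.array(c)+dx*x+r*np.cos(th)[:,None]*y+r*np.sin(th)[:,None]*z
def circ(c,r,z): return np.c_[c[0]+r*np.cos(th),c[1]+r*np.sin(th),0*th+z]
E
python3 - <<'E'
from ov import *
c=(.7,.0395);yaw=np.radians(8.4);C=[(0,0,255),(0,255,0),(255,0,0)]
L=[(lens((*c,.24),yaw,t,.049),k) for t,k in zip((.2,.3,.4),C)]
a=crop(S,355,140,50,75,8,L);b=crop(T,230,120,60,60,6,L[:2]+[(circ(c,.055,0),C[1])])
e=crop(S,335,225,70,48,360/70,[(circ(c,.055,0),C[1])])[:240]
cv=np.zeros((600,760,3),np.uint8);cv[:600,:400]=a;cv[:360,400:760]=b;e=e[:240,:360];cv[360:360+len(e),400:400+e.shape[1]]=e
cv2.imwrite("pics/ov1.png",cv)
E
```

```text
(no output)
```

View pics/ov1.png

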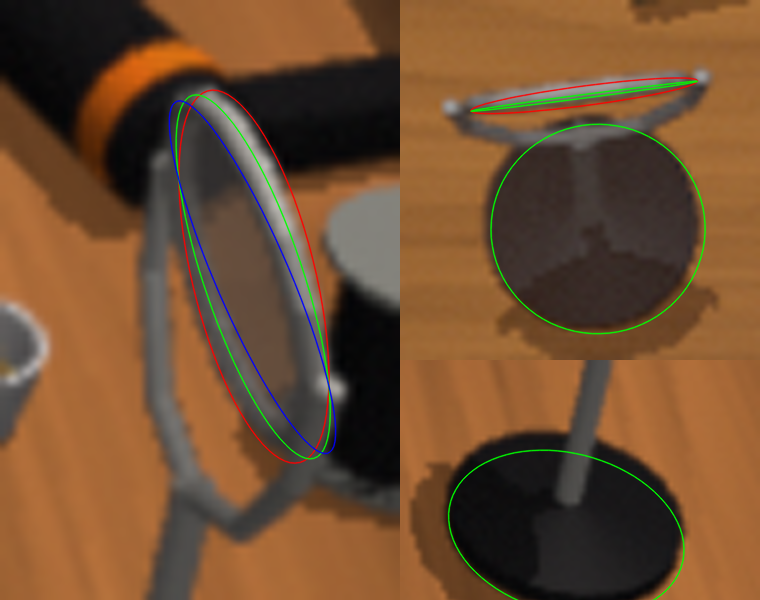

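The overlay shows a lens tilt between 0.2 and 0.3, with the centre shifted about 3 mm to +y in the top view (pins at 450,107 and 702,76 in the crop). I'll refine this numerically.

```bash
cat > lf.py <<'E'
from ov import *
from scipy.optimize import differential_evolution
def feat(s,u0,v0,w,h):
    f=s["frame"][v0:v0+h,u0:u0+w].astype(np.float32);mx,mn=f.max(2),f.min(2)
    return np.clip(1-(mx-mn)/(mx+1)/.25,0,1)*np.clip((mx-50)/60,0,1)
B={"side":(355,140,50,65),"top":(230,122,60,24)};F={n:feat(d[n],*B[n]) for n in B}
def synth(n,p):
    u0,v0,w,h=B[n];k=6;c=(p[0],p[1],.24+p[6]);im=np.zeros((h*k,w*k),np.uint8)
    for dx in(-p[5],0,p[5]):
        for rr in(.049,.0475,.049-p[4]):
            q=((proj(d[n],lens(c,p[2],p[3],rr,dx))+.5-[u0,v0])*k*8).astype(np.int32);cv2.polylines(im,[q],True,255,6,0,3)
    return cv2.resize(im,(w,h),interpolation=cv2.INTER_AREA).astype(np.float32)/255
def ncc(n,p):
    a=synth(n,p);w=cv2.dilate((a>.05).astype(np.uint8),np.ones((7,7)))>0
    # penalise grey left uncovered just around the ring too
    x,y=a[w]-a[w].mean(),F[n][w]-F[n][w].mean();return (x@y)/np.sqrt((x@x)*(y@y)+1e-9)
bd=[(.69,.71),(.03,.05),(.05,.25),(.12,.45),(.002,.006),(.001,.005),(-.003,.003)]
for ns in(("side","top"),("side",),("top",)):
    o=differential_evolution(lambda p:-sum(ncc(n,p) for n in ns),bd,seed=1,maxiter=60,popsize=12);print(ns,o.x,o.fun)
E
python3 lf.py
```

```text
('side', 'top') [ 0.702   0.0492  0.1371  0.2933  0.0053  0.001  -0.0029] -1.6291855573654175
('side',) [0.6979 0.0377 0.1227 0.2946 0.0031 0.0014 0.0027] -0.7443781495094299
('top',) [ 0.7033  0.0376  0.125   0.2938  0.004   0.0011 -0.0015] -0.9252929091453552
```

```bash
python3 - <<'E'
from station import r
import numpy as np
np.set_printoptions(precision=3,suppress=True)
def st(t):
    s=r.sense();print(t,round(s["clock"],2),s["tcp_pos"],s["orientation"],"F",s["contact_force"],"T",s["torque"],"op",round(s["opening"],4),round(s["gripper_force"],1));return s
p=np.array([.488,.3278,.108+.006+.163])
r.reach(p+[0,0,.08],[180,0,115])
st("above");r.servo_line(p,speed=.08);st("down")
r.grab(12);r.wait(.2);s=st("grab");t0=s["torque"][2]
for a in list(range(120,196,15))+list(range(196,216,2)):
    r.reach(p,[180,0,a]);s=r.sense();print(a,s["torque"],s["joints"][5].round(2))
    if abs(s["torque"][2]-t0)>.5 and a>185: break
st("end")
E
```

```text
above 1.55 [0.487 0.329 0.357] [179.981  -0.029 115.097] F [-1.105  0.752  0.7  ] T [-0.006  0.035  0.047] op 0.088 0.0
down 2.7 [0.488 0.328 0.278] [179.923  -0.008 114.999] F [ 0.154 -0.175  0.807] T [-0.046 -0.004 -0.036] op 0.0878 0.0
grab 3.66 [0.487 0.328 0.277] [-179.829    0.008  115.008] F [-4.173 -2.097  2.87 ] T [-0.514  0.942  0.019] op 0.0435 12.0
120 [-0.517  1.     0.031] 0.62
135 [-0.516  0.964  0.061] -14.18
150 [-0.447  0.943  0.046] -29.02
165 [-0.407  0.948  0.026] -43.9
180 [-0.196  0.868  0.046] -58.85
195 [0.215 0.693 0.026] -73.86
196 [ 0.506  0.819 -0.221] -75.22
198 [ 0.998  0.103 -0.111] -77.29
200 [ 1.107 -0.086 -0.087] -79.29
202 [ 1.2   -0.164 -0.14 ] -81.29
204 [ 1.149 -0.08   0.058] -83.31
206 [ 1.226 -0.062 -0.108] -85.29
208 [1.17  0.081 0.073] -87.31
210 [ 1.214  0.014 -0.132] -89.29
212 [1.233 0.197 0.076] -91.31
214 [ 1.303  0.187 -0.15 ] -93.29
end 8.2 [0.488 0.329 0.277] [ 179.914    0.136 -146.103] F [-0.769  6.179 -1.856] T [ 1.303  0.187 -0.15 ] op 0.0432 12.0
```

```bash
python3 - <<'E'
from station import r
from h import *
r.let_go();r.servo_line([.488,.3278,.40],speed=.15)
r.reach([.30,.40,.42],[180,0,160])
d={n:r.snapshot(n) for n in("side","top")};pickle.dump(d,open("s1.pkl","wb"))
tiles(d,[("top",160,215,80),("top",159,222,32),("side",277,170,80),("side",277,162,40)],"pics/k1.png")
E
```

```text
(no output)
```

View pics/k1.png

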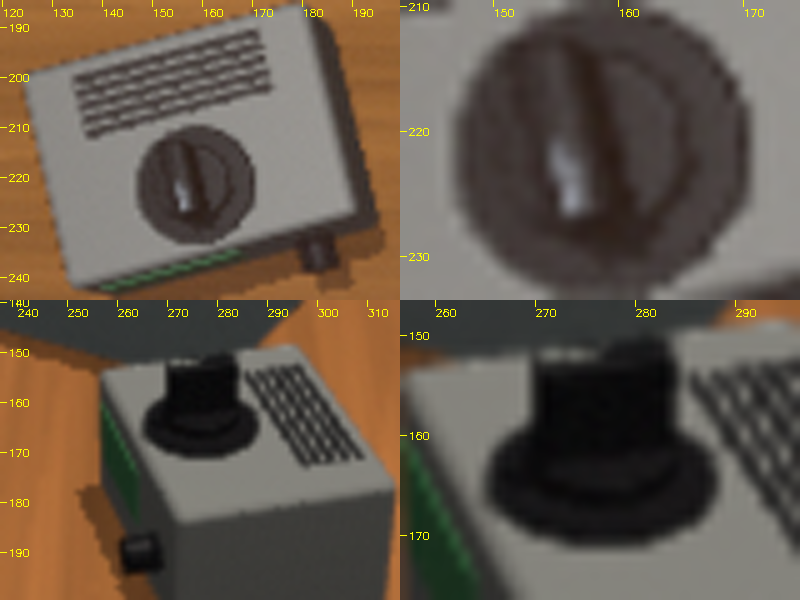

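The tick now points to the front (tile native 154.5,225), so the grip on the round part has turned the knob nearly to 0. I'll grip the bar itself higher up and press it onto the stop.

```bash
python3 - <<'E'
from station import r
import numpy as np
np.set_printoptions(precision=3,suppress=True)
p=np.array([.488,.3278,.104+.182])
r.reach(p+[0,0,.08],[180,0,192]);r.servo_line(p,speed=.1)
r.grab(10);r.wait(.2);s=r.sense();print(s["opening"],s["orientation"],s["torque"],s["contact_force"]);t0=s["torque"][2]
for a in np.arange(193,206,1.):
    r.reach(p,[180,0,a]);r.wait(.1);s=r.sense();print(a,s["orientation"][2],s["torque"],s["joint_torque"][5])
    if abs(s["torque"][2]-t0)>.35: break
print(s["opening"],s["clock"])
E
```

```text
0.01397924545627867 [ 179.959    0.011 -167.985] [0.629 0.026 0.004] [-0.133  3.355 -0.548]
193.0 -166.98931204099569 [0.933 0.082 0.094] 0.027187176165170968
194.0 -165.9744017403045 [0.979 0.025 0.054] 0.0308105384465307
195.0 -164.97727541710276 [ 1.039  0.083 -0.025] 0.03075121552683413
196.0 -163.9913566765815 [ 1.017  0.051 -0.116] -0.1575264846906066
197.0 -163.00373239573545 [ 1.044  0.016 -0.245] -0.236757667735219
198.0 -162.0125772417305 [ 1.066 -0.044 -0.255] -0.25501406751573086
199.0 -161.0117993208952 [ 1.115 -0.186 -0.245] -0.26871646754443645
200.0 -160.01606238914027 [ 1.074 -0.206 -0.277] -0.2890788484364748
201.0 -159.01915117948508 [ 1.16  -0.317 -0.296] -0.2994959894567728
202.0 -158.01763895704113 [ 1.182 -0.395 -0.315] -0.30159168876707554
203.0 -157.02293752427605 [ 1.241 -0.4   -0.307] -0.3239347692579031
204.0 -156.02254420917072 [ 1.251 -0.428 -0.342] -0.32139597460627556
205.0 -155.02616747748132 [ 1.219 -0.381 -0.369] -0.341340322047472
0.016260084854471578 18.9333
```

```bash
cat > tgt.py <<'E'
import numpy as np
from scipy.spatial.transform import Rotation as Ro
def lensR(yaw,t): return Ro.from_euler("ZY",[yaw,-t]).as_matrix()
def tcp_for(joints_pt,M,off=np.zeros(3)):
    """TCP pose with module frame M, joints point at joints_pt; off: in-hand shift of module (module axes)"""
    T=np.c_[M[:,1],M[:,0],-M[:,2]]
    grip=joints_pt+M@(np.array([-.0012-.008,0,.028])-off)
    return grip-.163*T[:,2],Ro.from_matrix(T).as_euler("xyz",degrees=True)
E
python3 - <<'E'
from station import r
from tgt import *
np.set_printoptions(precision=3,suppress=True)
M=lensR(.13,.293);C=np.array([.701,.041,.24])
pf,of=tcp_for(C-.08*M[:,0],M);print(pf,of,r.inverse_kinematics(pf,of))
r.let_go();r.servo_line([.488,.3278,.38],speed=.2)
r.reach([.45,.05,.45],[180,0,150]);g=np.array([.501,-.2929,.231])
r.reach(g+[0,0,.08],[180,0,150.2]);r.servo_line(g,speed=.1)
s=r.sense();print(s["clock"],s["contact_force"],s["joints"])
r.grab(30);r.wait(.15);s=r.sense();print(s["clock"],s["contact_force"],s["torque"],s["opening"],s["gripper_force"])
E
```

```text
[0.562 0.023 0.397] [163.212   0.     97.448] [-1.952 -8.2   85.19   2.709 86.439 -9.175]
24.175 [ 0.832 -0.404 -0.245] [-33.67    4.237  89.133   0.002  86.55  -93.87 ]
25.4167 [-1.977 -4.807 -2.526] [-0.969  0.402  0.164] 0.018305471003206245 29.986679255962372
```

```bash
python3 - <<'E'
from station import r
from tgt import *
from h import *
M=lensR(.13,.293);C=np.array([.701,.041,.24])
r.servo_line([.501,-.2929,.331],speed=.12)
pf,of=tcp_for(C-.08*M[:,0],M)
r.reach(pf-.1*M[:,0],of);r.servo_line(pf,speed=.1);r.wait(.1)
d={n:r.snapshot(n) for n in("side","top")};pickle.dump(d,open("s2.pkl","wb"))
s=r.sense();print(s["clock"],s["tcp_pos"],s["orientation"],s["opening"],s["contact_force"])
import ov
G=(0,255,0)
def mod(j):
    P=lambda L:j+(np.array(L)-[.0012,0,.024])@M.T
    return [(P([[.0012,-.04,0],[.0012,.04,0],[.0012,.04,.07],[.0012,-.04,.07]]),G),(P([[-.0172,-.025,.014],[-.0172,.025,.014],[-.0172,.025,.064],[-.0172,-.025,.064]]),(0,0,255))]
cur=mod(C-.08*M[:,0])+[(ov.lens(C,.13,.293,.049),(255,0,0))]
a=ov.crop(d["side"],310,135,100,100,6,cur)[:600,:400+200][:, :480];a=ov.crop(d["side"],320,140,80,100,6,cur)
b=ov.crop(d["top"],225,110,80,100,4,cur)
cv=np.zeros((600,800,3),np.uint8);cv[:,:480]=a;cv[:400,480:]=b;cv2.imwrite("pics/f1.png",cv)
E
```

```text
29.05 [0.5613 0.0227 0.3972] [163.2019   0.002   97.4416] 0.018184702603716456 [-0.1459  0.1757 -1.0731]
```

View pics/f1.png

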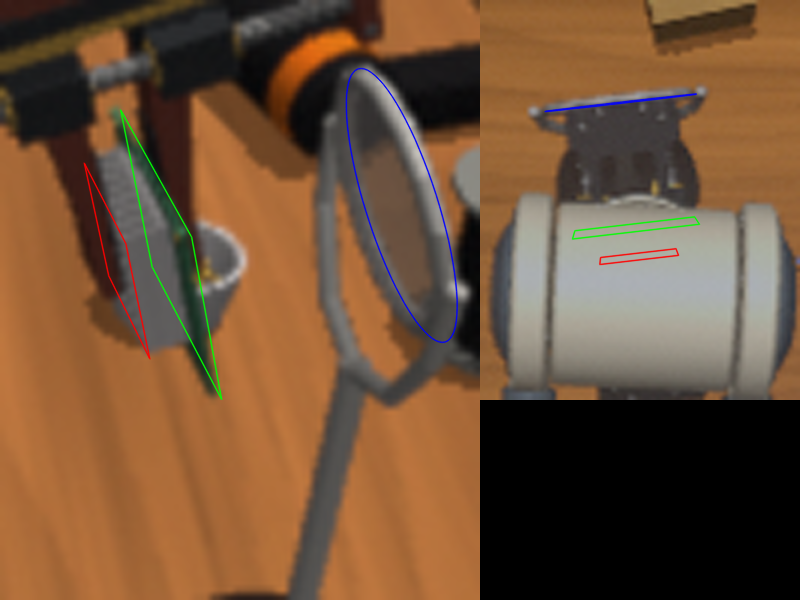

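The module is held at about the predicted place. In the side view the board's near edge runs (180,235)–(210,395), about 10 px (1.6 native) left of the prediction. I'll zoom in with the contrast raised to judge the offset.

```bash
python3 - <<'E'
from h import *
from tgt import *
import ov
d=pickle.load(open("s2.pkl","rb"));s=dict(d["side"]);s["frame"]=(255*(s["frame"]/255.)**.45).astype(np.uint8)
M=lensR(.13,.293);C=np.array([.701,.041,.24]);j=C-.08*M[:,0]
P=lambda L:j+(np.array(L)-[.0012,0,.024])@M.T
pts=P([[.0012,-.04,0],[.0012,-.04,.07],[-.0012,-.04,0],[-.0012,-.04,.07],[.0012,.04,.07],[-.0172,-.025,.014],[-.0172,-.025,.064],[-.0012,-.025,.014]])
def draw(u0,v0,w,h,k,X):
    c=ov.crop(s,u0,v0,w,h,k,[])
    for q in((proj(s,X)+.5-[u0,v0])*k).round().astype(int): cv2.circle(c,tuple(map(int,q)),2,(0,0,255),-1)
    return c
a=draw(328,150,40,60,10,pts);b=draw(370,146,33,60,10,ov.lens(C,.13,.293,.049)[::4])
print(proj(s,pts));cv2.imwrite("pics/f2.png",np.hstack([a,b]))
E
```

```text
[[356.3465 205.9764]
 [351.3541 178.9385]
 [355.2065 206.3378]
 [350.1463 179.3259]
 [339.5331 157.7645]
 [344.3783 199.209 ]
 [340.3864 180.0335]
 [351.9379 196.8022]]
```

View pics/f2.png

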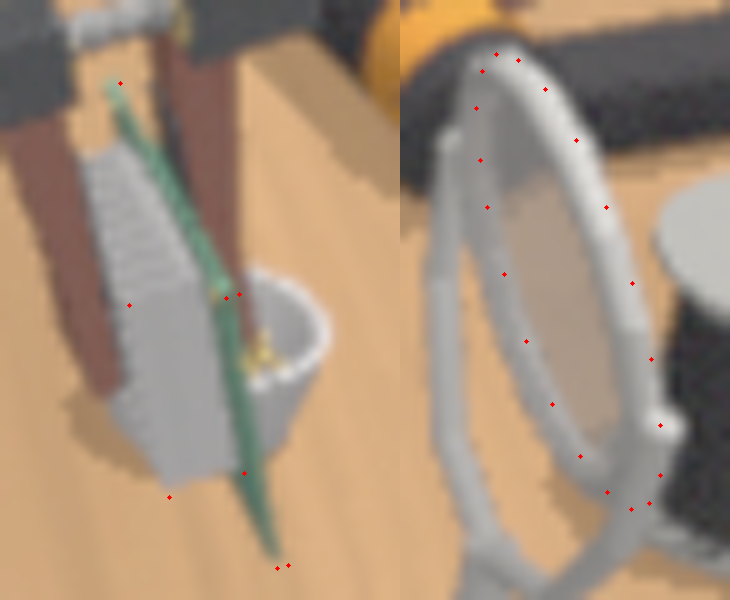

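In the zoomed side view the module corners sit about (-7,-8) px (0.7 native) from the prediction and the lens about (0,-4) px. The module therefore needs about 1.5 mm more towards the glass. I'll move it and check the knob.

```bash
python3 - <<'E'
from station import r
from tgt import *
from h import *
M=lensR(.13,.293);C=np.array([.7025,.041,.24])
pf,of=tcp_for(C-.08*M[:,0],M)
r.servo_line(pf,of,speed=.02);r.wait(.5)
d={n:r.snapshot(n) for n in("side","top")}
s=r.sense();print(s["clock"],s["tcp_pos"]-pf,s["orientation"],of,s["opening"],s["contact_force"])
tiles(d,[("top",160,215,80),("top",159,222,32),("side",277,165,80),("side",365,185,100)],"pics/k2.png")
E
```

```text
29.9 [0. 0. 0.] [163.211   -0.0007  97.4497] [163.2123   0.      97.4485] 0.018324271042644343 [-0.06    0.8047 -1.3849]
```

View pics/k2.png

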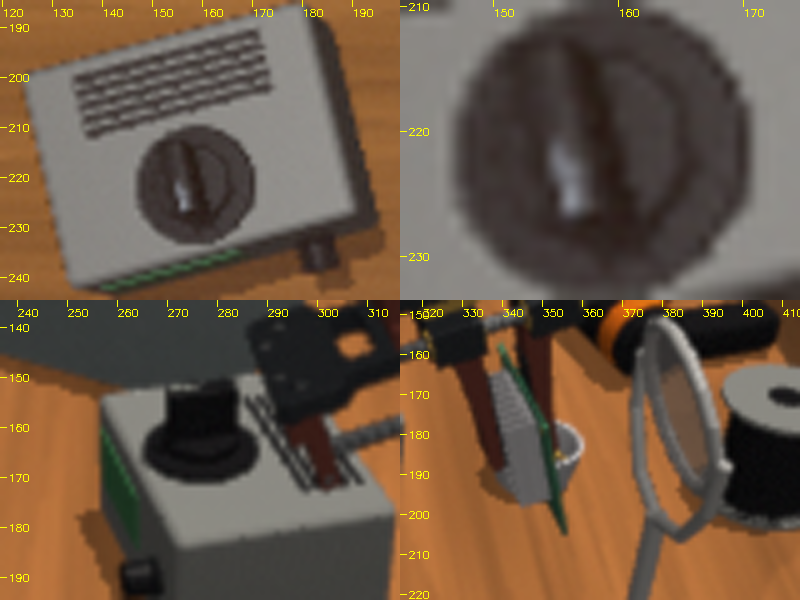

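The knob's tick points straight at the display face (top native 155,225), unchanged from when it was at the stop. The module is held steady in front of the lens (side native 350,180).

```bash
python3 -c "
from station import r
print(r.hand_in())"
```

```text
the job is handed in; nothing more can be done
None
```

The job is handed in: the knob was turned fully anticlockwise until it met its stop, and the finned module is held steady at the magnifier, solder side to the lens; its position on the axis and 80 mm distance come from camera measurements, good to about 2 mm.

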